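# Line up the mushroom grading samples by size

## Task

Set out the grading samples: stand the four loose mushrooms upright on the row of four grey marks on the white board, one centred on each mark, in order of size. The largest goes on the mark next to the large steel ring, then the next smaller, and so on down to the smallest on the mark next to the small ring; leave all four standing free and still.

Things in the scene. Friction and masses are not known exactly. Their poses are not given: they have to be found in the camera images.
- mushroom_small: The smallest of the four loose mushrooms: round brown cap 30 mm across on a thick cream stem, 36 mm tall overall, standing upright on its flat-cut foot (18 mm across) on the table. Origin: centre of the foot's underside; z up along the stem. The cap begins 22 mm above the origin and its side is upright (good to pinch) from there to 29 mm; above that it domes. Firm, weighs under 0.1 kg.
- mushroom_medium: The second smallest of the four loose mushrooms: round brown cap 40 mm across on a thick cream stem, 43 mm tall overall, standing upright on its flat-cut foot (24 mm across) on the table. Origin: centre of the foot's underside; z up along the stem. The cap begins 25 mm above the origin and its side is upright (good to pinch) from there to 34 mm; above that it domes. Firm, weighs under 0.1 kg.
- mushroom_large: The second largest of the four loose mushrooms: round brown cap 50 mm across on a thick cream stem, 50 mm tall overall, standing upright on its flat-cut foot (30 mm across) on the table. Origin: centre of the foot's underside; z up along the stem. The cap begins 28 mm above the origin and its side is upright (good to pinch) from there to 39 mm; above that it domes. Firm, weighs under 0.1 kg.
- mushroom_giant: The largest of the four loose mushrooms: round brown cap 60 mm across on a thick cream stem, 58 mm tall overall, standing upright on its flat-cut foot (36 mm across) on the table. Origin: centre of the foot's underside; z up along the stem. The cap begins 31 mm above the origin and its side is upright (good to pinch) from there to 45 mm; above that it domes. Firm, weighs under 0.1 kg.
- mark_a: One of four identical flat grey discs, 50 mm across and 2 mm thick, fixed in a straight row, 85 mm apart, along the top of a fixed white foam board (490 x 90 mm, 12 mm thick, lying flat on the table). Origin: centre of the disc's underside, so its top is 2 mm above the origin (14 mm above the table). The letters do not tell the order along the row: it varies from start to start.
- mark_b: One of four identical flat grey discs, 50 mm across and 2 mm thick, fixed in a straight row, 85 mm apart, along the top of a fixed white foam board (490 x 90 mm, 12 mm thick, lying flat on the table). Origin: centre of the disc's underside, so its top is 2 mm above the origin (14 mm above the table). The letters do not tell the order along the row: it varies from start to start.
- mark_c: One of four identical flat grey discs, 50 mm across and 2 mm thick, fixed in a straight row, 85 mm apart, along the top of a fixed white foam board (490 x 90 mm, 12 mm thick, lying flat on the table). Origin: centre of the disc's underside, so its top is 2 mm above the origin (14 mm above the table). The letters do not tell the order along the row: it varies from start to start.
- mark_d: One of four identical flat grey discs, 50 mm across and 2 mm thick, fixed in a straight row, 85 mm apart, along the top of a fixed white foam board (490 x 90 mm, 12 mm thick, lying flat on the table). Origin: centre of the disc's underside, so its top is 2 mm above the origin (14 mm above the table). The letters do not tell the order along the row: it varies from start to start.
- ring_large: Fixed steel sizing ring lying flat on the board, 72 mm across outside, 60 mm inside, 6 mm high; in line with the row, 75 mm beyond the centre of the end mark. It shows which end of the row is for the largest mushroom. It may be at either end. Origin: centre of its underside.
- ring_small: Fixed steel sizing ring, 42 mm across outside, 30 mm inside, 6 mm high, lying flat 75 mm beyond the centre of the mark at the other end of the row. It shows the end for the smallest mushroom. Origin: centre of its underside.
Mind the look-alikes: they are no part of the job. What is shaped like the mushroom_medium but yellow is not meant.

How it is judged:
At the end, for the whole second after the job is handed in: Each mushroom stands upright (within 0.15 rad), at rest, on its own mark, its foot centred within 12 mm of the mark's centre; counted from the large ring the order is giant, large, medium, small; all are released (horizontal distance between mushroom_giant and ring_large between 0.045 and 0.105 m and ((horizontal distance between mushroom_giant and mark_a below 0.012 m and z of mushroom_giant in the frame of mark_a between -0.002 and 0.006 m) or (horizontal distance between mushroom_giant and mark_b below 0.012 m and z of mushroom_giant in the frame of mark_b between -0.002 and 0.006 m) or (horizontal distance between mushroom_giant and mark_c below 0.012 m and z of mushroom_giant in the frame of mark_c between -0.002 and 0.006 m) or (horizontal distance between mushroom_giant and mark_d below 0.012 m and z of mushroom_giant in the frame of mark_d between -0.002 and 0.006 m)) and angle between each of mushroom_giant, mushroom_large, mushroom_medium, mushroom_small's own z axis and vertical below 0.15 rad and linear speed of each of mushroom_giant, mushroom_large, mushroom_medium, mushroom_small below 0.02 m/s and angular speed of each of mushroom_giant, mushroom_large, mushroom_medium, mushroom_small below 0.3 rad/s and horizontal distance between mushroom_large and ring_large between 0.13 and 0.19 m and ((horizontal distance between mushroom_large and mark_a below 0.012 m and z of mushroom_large in the frame of mark_a between -0.002 and 0.006 m) or (horizontal distance between mushroom_large and mark_b below 0.012 m and z of mushroom_large in the frame of mark_b between -0.002 and 0.006 m) or (horizontal distance between mushroom_large and mark_c below 0.012 m and z of mushroom_large in the frame of mark_c between -0.002 and 0.006 m) or (horizontal distance between mushroom_large and mark_d below 0.012 m and z of mushroom_large in the frame of mark_d between -0.002 and 0.006 m)) and horizontal distance between mushroom_medium and ring_large between 0.215 and 0.275 m and ((horizontal distance between mushroom_medium and mark_a below 0.012 m and z of mushroom_medium in the frame of mark_a between -0.002 and 0.006 m) or (horizontal distance between mushroom_medium and mark_b below 0.012 m and z of mushroom_medium in the frame of mark_b between -0.002 and 0.006 m) or (horizontal distance between mushroom_medium and mark_c below 0.012 m and z of mushroom_medium in the frame of mark_c between -0.002 and 0.006 m) or (horizontal distance between mushroom_medium and mark_d below 0.012 m and z of mushroom_medium in the frame of mark_d between -0.002 and 0.006 m)) and horizontal distance between mushroom_small and ring_large between 0.3 and 0.36 m and ((horizontal distance between mushroom_small and mark_a below 0.012 m and z of mushroom_small in the frame of mark_a between -0.002 and 0.006 m) or (horizontal distance between mushroom_small and mark_b below 0.012 m and z of mushroom_small in the frame of mark_b between -0.002 and 0.006 m) or (horizontal distance between mushroom_small and mark_c below 0.012 m and z of mushroom_small in the frame of mark_c between -0.002 and 0.006 m) or (horizontal distance between mushroom_small and mark_d below 0.012 m and z of mushroom_small in the frame of mark_d between -0.002 and 0.006 m))); the robot touches nothing.
It also fails if it takes over 107 s, if anything falls off the work surface, if the arm or the gripper's body presses on something with over 40 N, if the wrist force passes 120 N, or if a joint passes its speed limit or range.

## Robot

A 6-joint arm with a two-finger parallel gripper is mounted at the origin on the work surface. World frame = base frame: x ahead of the robot, y to its left, z up, the work surface at z = 0. Lengths are in m, angles in rad, forces in N, time in s.
With the tool pointing down it reaches from about 0.3 to 0.775 m from the base axis. Payload 14.6 kg.
Tool frame: the origin (TCP) lies at the very end of the fingers, on their centre line; the grasp point (between the pads) lies 19 mm behind it; z points along the fingers, y is the line along which they close (so a half turn about z gives the same grasp; the last joint's range is limited). The gripper opens to 94 mm and grips with 3 to 60 N. Pads are 16 mm wide; open, the fingers measure 119 mm over their backs; the gripper's body (75 mm by 177 mm) begins 78 mm behind the grasp point.
Start: joints at [-1.178, 0.3, 1.521, -0, 1.321, -0.067], TCP at [0.244, -0.493, 0.205] pointing down, gripper open.
Joint ranges: [-3.03, 3.03], [-0.79, 2.21], [0.23, 2.52], [-1.04, 4.18], [0, 3.07], [-2.55, 2.55]. Speed limits (rad/s): [2.22, 2.22, 2.57, 3.14, 3.14, 3.14].

## Interface

Orientations are given as [roll, pitch, yaw] about the fixed x, y, z axes, in that order (R = Rz(yaw) Ry(pitch) Rx(roll)).
In Python, from station import ctrl gives the robot as it stands. The module is installed in compiled form; this text tells all that it offers.
- The arm moves only by the tool play_rows, never from a script. Its argument "commands" is a list of rows, each a list of 7 numbers: the shift along the tool's x, y, z in m, then the turn, a rotation vector about the tool's x, y, z in degrees, then the closure, from -1 (fully open) to 1 (shut). A call has 1 to 20 rows; each row shifts and turns the commanded pose from where the row before left it, along the tool's axes as they then stand; what a row does not reach is not made up. A row lasts 1/12 s, in which the tool goes at most 41.7 mm and 7.16 degrees, less where a joint would pass 70% of its speed; a pose out of reach is approached as far as the arm can. A call is refused whole if a number of a shift passes 0.0417 or a number of a turn 7.16, either way. A call with a gripper value outside its range is refused whole. The fingers move at their own pace and stop on an object; "force" is the grip in N (left out, the last holds). Time passes only in rows, so rows that do not move let the fingers close. It gives the time, the measured TCP pose, the force, the opening and the grip force at its end, in the units of the state.
- ctrl.get_obs(): the state, without advancing time (a new reading comes with each control period).
- ctrl.camera(name): name is "scene" or "top" or "wrist"; returns the picture (400x640x3 uint8, blue, green, red); there is no depth.
- ctrl.camera_model(name): a dict with "fx", "fy", "cx", "cy" (pixels), "rvec" (rotation vector, rad) and "tvec" (3), from world to camera coordinates, as OpenCV has them. Camera axes: x right, y down, z forward; pixel columns grow to the right and rows downward; lengths in m; the calibration is good to about 2 mm. The wrist camera is an equidistant fisheye: a pixel r from the principal point sees the ray r / f radians off the axis. A picture is of the moment at which its call begins: read the wrist's pose just before it. camera_model takes no time and is no camera call; for the wrist camera it gives the pose at the moment of the call.
- ctrl.hand_in(): hands the job in; it is judged then, once.
The state is a dict: "time_s": time; "qpos": joint angles; "joint_vel": joint speeds; "tau": joint torques, N m; "ee_pos": TCP position; "eef_rot": TCP orientation; "force": force on the tool from outside, world axes, zero at the start; "moment": the same for the moment, N m; "grip_width": finger opening in m; "grip_force": force on a finger pad.
Only numpy, scipy, OpenCV 4.12 (cv2) and the standard library are available. Lean on these libraries where they do the work, as an engineer would, in place of code of your own. Each camera call takes 0.05 s, during which the arm holds its last target. There are 200 camera calls.

## Working session

There is one attempt and no reset: what is moved stays moved. The work goes in short steps, Python scripts to look and compute and a tool call to move; the robot and the scene stay as the last step left them, time stands still between calls to the robot, and variables do not carry over. Pictures are saved under pics/ and viewed, at most 14 in all, crops included, and the job is handed in when it is done.

Besides the shell and the picture viewer there is one more tool, called as name(argument=value, ...) on one line, values as JSON. play_rows: Moves the arm, as the interface text tells. Its arguments: {"type":"object","properties":{"commands":{"type":"array","items":{"type":"array","items":{"type":"number"}}},"force":{"type":"number"}},"required":["commands"]}

```bash
mkdir -p pics
python3 - <<'E'
from station import ctrl
import cv2,numpy as np
a=ctrl.camera("top");b=ctrl.camera("scene")
cv2.imwrite("pics/top.png",a);cv2.imwrite("pics/scene.png",b)
for n in("top","scene"):print(ctrl.camera_model(n))
o=ctrl.get_obs();print(o)
E
```

```text
{'fx': 494.5611889590783, 'fy': 494.5611889590783, 'cx': 322.7724185836075, 'cy': 203.1609272933301, 'rvec': array([ 2.13726447, -2.17164566,  0.1533509 ]), 'tvec': array([0.05217188, 0.52991832, 0.91109894])}
{'fx': 452.0331204658408, 'fy': 452.0331204658408, 'cx': 323.0803479438513, 'cy': 198.48485271246403, 'rvec': array([ 0.93938932,  2.53802511, -0.97575189]), 'tvec': array([ 0.3659186 , -0.23808548,  1.11814879])}
{'time_s': 0.1, 'qpos': array([-1.17759120e+00,  3.00423398e-01,  1.52150168e+00, -2.69369837e-05,
        1.32068786e+00, -6.66488169e-02]), 'joint_vel': array([-0.00140928, -0.00032726, -0.00220869, -0.00134992,  0.00021026,
        0.00047835]), 'tau': array([ 3.67747216e-04, -5.32645082e+01, -3.53284049e+01,  7.08567468e-02,
        2.35141878e-02, -3.51619030e-05]), 'ee_pos': array([ 0.24397958, -0.49267149,  0.20494608]), 'eef_rot': array([-3.14057290e+00, -4.19160466e-05,  4.59860605e-01]), 'force': array([-0.55068813, -0.55661577, -0.6037539 ]), 'moment': array([ 0.04719555, -0.01136351, -0.02581963]), 'grip_force': 0.0, 'grip_width': 0.09400924363942463}
```

View pics/top.png

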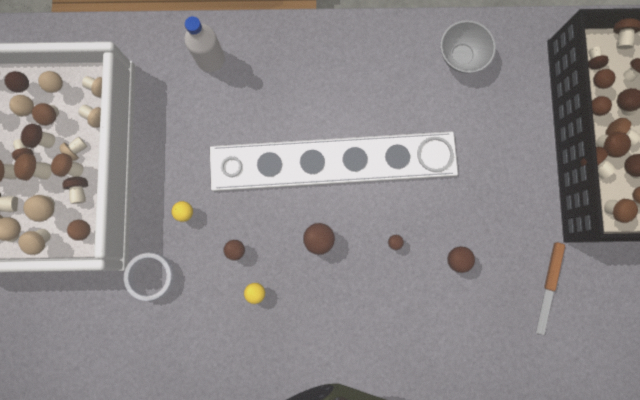

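View pics/scene.png

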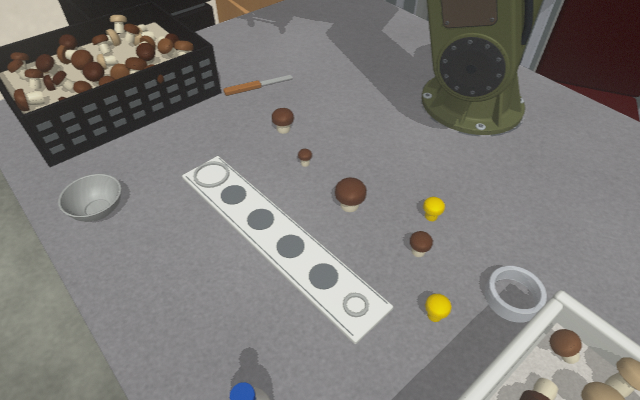

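The top view shows the marks at about (270,164), (312,161), (355,159) and (397,156). The large ring is at (435,154) and the small ring at (232,167). The mushrooms are giant (319,239), large (461,259), medium (234,250) and small (396,242). The yellow pieces at (182,211) and (254,293) are decoys.

```bash
cat > h.py <<'E'
from station import ctrl
import cv2,numpy as np
def ray(n,uv,z,m=None):
    m=m or ctrl.camera_model(n); R=cv2.Rodrigues(m["rvec"])[0]; t=m["tvec"]
    uv=np.atleast_2d(uv).astype(float); d=np.c_[(uv[:,0]-m["cx"])/m["fx"],(uv[:,1]-m["cy"])/m["fy"],np.ones(len(uv))]@R
    c=-R.T@t; s=(z-c[2])/d[:,2]; return c[:2]+s[:,None]*d[:,:2]
def blob(mask,uv):
    cs,_=cv2.findContours(mask.astype(np.uint8),cv2.RETR_EXTERNAL,cv2.CHAIN_APPROX_NONE)
    cs=[c for c in cs if cv2.contourArea(c)>20]
    c=min(cs,key=lambda c:np.linalg.norm(cv2.minEnclosingCircle(c)[0]-np.array(uv)))
    m=cv2.moments(c); return (m["m10"]/m["m00"],m["m01"]/m["m00"]),m["m00"],c
def fit(n,c,z):
    P=ray(n,c[:,0],z).astype(np.float32); e=cv2.fitEllipse(P); return np.round(np.array(e[0]),4),np.round(np.array(e[1]),4)
def brown(im):
    f=im.astype(int); return (f[...,2]>f[...,0]*1.35+4)&(f[...,2]<140)
E
python3 - <<'E'
from h import *
im=cv2.imread("pics/top.png"); sc=cv2.imread("pics/scene.png")
for n,uv,us,zt in(("giant",(319,239),(350,190),.045),("large",(461,259),(283,115),.039),("medium",(234,250),(421,241),.034),("small",(396,242),(305,154),.029)):
    u,a,c=blob(brown(im),uv); e=fit("top",c,zt)
    u2,a2,c2=blob(brown(sc),us)
    print(n,np.round(u,1),a,*e,"| scene",np.round(u2,1),ray("scene",u2,zt).round(4))
g=im.astype(int); gm=(g.max(2)<145)&(g.max(2)-g.min(2)<25)
for uv in((270,164),(312,161),(355,159),(397,156)):
    u,a,c=blob(gm,uv); print("mark",np.round(u,1),a,*fit("top",c,.014))
gs=sc.astype(int); gm=(gs.max(2)<145)
for uv in((323,276),(290,246),(260,219),(233,194)):
    u,a,c=blob(gm,uv); print("mark sc",np.round(u,1),a,*fit("scene",c,.014))
print(ray("top",[(435,154),(232,167)],.018))
E
```

```text
giant [317.8 238.2] 556.0 [0.4633 0.054 ] [0.0492 0.0513] | scene [350.2 191.3] [[0.467  0.0569]]
large [461.3 259. ] 412.5 [ 0.4202 -0.2152] [0.0421 0.0442] | scene [282.1 116.7] [[ 0.4223 -0.2114]]
medium [233.  249.4] 229.5 [0.4454 0.2149] [0.0319 0.033 ] | scene [420.7 241.3] [[0.4476 0.2154]]
small [395.4 241.8] 109.0 [ 0.455  -0.0937] [0.0225 0.023 ] | scene [304.4 154.5] [[ 0.4566 -0.0916]]
mark [339.8 210.4] 217961.5 [0.5691 0.029 ] [0.9313 1.4262]
mark [339.8 210.4] 217961.5 [0.5691 0.029 ] [0.9313 1.4262]
mark [339.8 210.4] 217961.5 [0.5691 0.029 ] [0.9313 1.4262]
mark [339.8 210.4] 217961.5 [0.5691 0.029 ] [0.9313 1.4262]
mark sc [310.2 192.8] 235197.5 [ 0.2466 -0.2007] [1.3528 1.7853]
mark sc [310.2 192.8] 235197.5 [ 0.2466 -0.2007] [1.3528 1.7853]
mark sc [310.2 192.8] 235197.5 [ 0.2466 -0.2007] [1.3528 1.7853]
mark sc [310.2 192.8] 235197.5 [ 0.2466 -0.2007] [1.3528 1.7853]
[[ 0.62787543 -0.18024938]
 [ 0.60770358  0.2210417 ]]
```

```bash
sed -i 's/RETR_EXTERNAL/RETR_LIST/; s/\*1.35+4/*1.15+3/' h.py
python3 - <<'E'
from h import *
im=cv2.imread("pics/top.png"); sc=cv2.imread("pics/scene.png")
print(im[239,300:338].tolist())
for n,uv,us,zt in(("giant",(319,239),(350,190),.045),("large",(461,259),(283,115),.039),("medium",(234,250),(421,241),.034),("small",(396,242),(305,154),.029)):
    u,a,c=blob(brown(im),uv); e=fit("top",c,zt-.003)
    u2,a2,c2=blob(brown(sc),us)
    print(n,np.round(u,1),a,*e,"| scene",np.round(u2,1),ray("scene",u2,zt).round(4))
for n,I,uvs in(("top",im,((270,164),(312,161),(355,159),(397,156))),("scene",sc,((323,276),(290,246),(260,219),(233,194)))):
  gm=(I.max(2)<165)
  for uv in uvs:
    u,a,c=blob(gm,uv); print(n,"mark",np.round(u,1),a,*fit(n,c,.014))
E
```

```text
[[148, 144, 148], [152, 147, 149], [145, 139, 143], [103, 103, 112], [70, 76, 95], [69, 78, 103], [70, 80, 105], [72, 83, 110], [70, 81, 110], [75, 88, 115], [74, 85, 116], [76, 89, 118], [74, 85, 117], [76, 88, 116], [74, 85, 116], [75, 88, 117], [72, 83, 115], [75, 86, 115], [68, 81, 111], [72, 84, 114], [75, 86, 116], [75, 86, 114], [74, 84, 112], [70, 79, 109], [68, 78, 107], [72, 81, 107], [68, 78, 106], [68, 77, 104], [68, 78, 104], [71, 76, 101], [68, 72, 96], [63, 72, 93], [65, 68, 91], [65, 70, 86], [78, 79, 92], [111, 106, 111], [120, 117, 120], [121, 119, 121]]
giant [318.5 238.3] 689.0 [0.4633 0.0529] [0.0552 0.0565] | scene [350.1 191.5] [[0.4674 0.0569]]
large [460.8 259. ] 495.5 [ 0.4202 -0.2152] [0.0459 0.0489] | scene [282.2 116.9] [[ 0.4227 -0.2107]]
medium [233.6 249.6] 294.0 [0.4452 0.2143] [0.0364 0.0371] | scene [420.8 241.3] [[0.4475 0.2156]]
small [395.5 241.8] 147.5 [ 0.4552 -0.0944] [0.0261 0.0267] | scene [304.5 154.5] [[ 0.4567 -0.0914]]
top mark [269.3 164.1] 420.0 [0.6134 0.148 ] [0.0457 0.0469]
top mark [312.  161.4] 425.0 [0.6175 0.0635] [0.0463 0.047 ]
top mark [354.6 158.9] 420.0 [ 0.6214 -0.0211] [0.0463 0.0467]
top mark [397.3 156.3] 422.5 [ 0.6254 -0.1061] [0.0463 0.0471]
scene mark [323.  275.9] 559.5 [0.6136 0.1487] [0.048  0.0489]
scene mark [290.  245.9] 471.5 [0.6175 0.0641] [0.0473 0.049 ]
scene mark [260.1 218.9] 413.0 [ 0.6215 -0.0206] [0.0479 0.0493]
scene mark [233.  194.3] 352.0 [ 0.6252 -0.1055] [0.0473 0.0491]
```

Marks agree between both views to 1 mm, and spacing is 85 mm. The large ring is at y≈-0.18, so the giant goes on (0.6254,-0.106). I'll turn the tool to yaw 90°, where tool x = world y and tool y = world x, then go to the giant.

play_rows(commands=[[0,0,0,0,0,-7.08,-1],[0,0,0,0,0,-7.08,-1],[0,0,0,0,0,-7.08,-1],[0,0,0,0,0,-7.08,-1],[0,0,0,0,0,-7.08,-1],[0,0,0,0,0,-7.08,-1],[0,0,0,0,0,-7.08,-1],[0,0,0,0,0,-7.08,-1],[0,0,0,0,0,-7.08,-1],[0.027,0.011,0,0,0,0,-1],[0.027,0.011,0,0,0,0,-1],[0.027,0.011,0,0,0,0,-1],[0.027,0.011,0,0,0,0,-1],[0.027,0.011,0,0,0,0,-1],[0.027,0.011,0,0,0,0,-1],[0.027,0.011,0,0,0,0,-1],[0.027,0.011,0,0,0,0,-1],[0.027,0.011,0,0,0,0,-1],[0.027,0.011,0,0,0,0,-1],[0,0,0,0,0,0,-1]], force=10)

```text
time_s: 1.77
ee_pos: [0.3547, -0.2195, 0.2054]
eef_rot: [3.141, -0.001, 1.575]
force: [-0.1, 0.4, 0.1]
grip_width: 0.094
grip_force: 0.0
```

play_rows(commands=[[0.0272,0.0109,0,0,0,0,-1],[0.0272,0.0109,0,0,0,0,-1],[0.0272,0.0109,0,0,0,0,-1],[0.0272,0.0109,0,0,0,0,-1],[0.0272,0.0109,0,0,0,0,-1],[0.0272,0.0109,0,0,0,0,-1],[0.0272,0.0109,0,0,0,0,-1],[0.0272,0.0109,0,0,0,0,-1],[0.0272,0.0109,0,0,0,0,-1],[0.0272,0.0109,0,0,0,0,-1],[0,0,0.025,0,0,0,-1],[0,0,0.025,0,0,0,-1],[0,0,0.025,0,0,0,-1],[0,0,0.025,0,0,0,-1],[0,0,0,0,0,0,-1],[0,0,0,0,0,0,-1]])

```text
time_s: 3.1
ee_pos: [0.4622, 0.049, 0.1052]
eef_rot: [-3.139, 0.0, 1.572]
force: [0.0, 0.1, -0.1]
grip_width: 0.094
grip_force: 0.0
```

Run:
```python
from h import *
print(ctrl.get_obs()["ee_pos"],ctrl.get_obs()["eef_rot"])
w=ctrl.camera("wrist"); cv2.imwrite("pics/w1.png",w); print(ctrl.camera_model("wrist"))
```

```text
[0.46215315 0.04903173 0.10518852] [-3.13938253e+00  1.11755452e-04  1.57168524e+00]
{'fx': 309.70691628693146, 'fy': 309.70691628693146, 'cx': 317.5663466036071, 'cy': 199.74714041466595, 'rvec': array([-2.86610531e+00, -1.39166289e-03, -1.46551943e-03]), 'tvec': array([-0.46187187,  0.04550548,  0.30947156])}
```

View pics/w1.png

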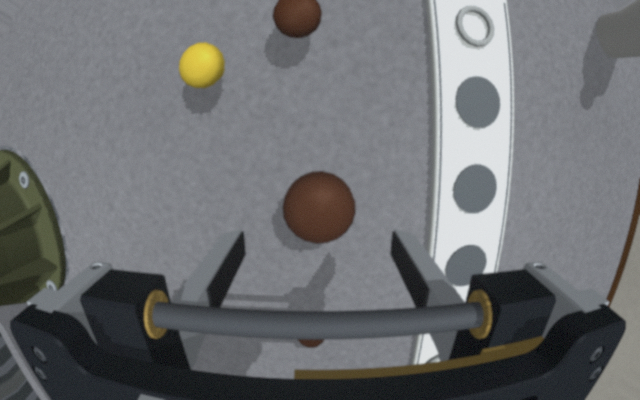

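The wrist view shows the giant at (319,207) between the open fingers, with marks at (477,102) and (475,188). I'll check its position from this view.

```bash
cat >> h.py <<'E'
def wray(c,z,m=None):
    m=m or ctrl.camera_model("wrist"); R=cv2.Rodrigues(m["rvec"])[0]
    p=(np.atleast_2d(c)-[m["cx"],m["cy"]])/m["fx"]; r=np.linalg.norm(p,axis=1,keepdims=True)
    d=np.c_[p/r*np.sin(r),np.cos(r)]@R; o=-R.T@m["tvec"]; s=(z-o[2])/d[:,2]
    return o[:2]+s[:,None]*d[:,:2]
def wfit(c,z): e=cv2.fitEllipse(wray(c[:,0],z).astype(np.float32)); return np.round(e[0],4),np.round(e[1],4)
E
python3 - <<'E'
from h import *
w=cv2.imread("pics/w1.png")
c=blob(brown(w),(319,207))[2]; 
for z in(.038,.045): print(wfit(c,z))
c=blob(brown(w),(297,15))[2]; print("med",wfit(c,.03))
for uv in((477,102),(475,188)): print(wfit(blob(w.max(2)<165,uv)[2],.014))
E
```

```text
(array([0.4628, 0.0509]), array([0.0592, 0.0615]))
(array([0.4627, 0.0531]), array([0.0575, 0.0597]))
med (array([0.4445, 0.2128]), array([0.035 , 0.0396]))
(array([0.6137, 0.148 ]), array([0.0489, 0.0499]))
(array([0.6176, 0.063 ]), array([0.0489, 0.0498]))
```

play_rows(commands=[[0.0035,0.001,0.02,0,0,0,-1],[0,0,0.02,0,0,0,-1],[0,0,0.02,0,0,0,-1],[0,0,0.016,0,0,0,-1],[0,0,0.01,0,0,0,-1],[0,0,0,0,0,0,-1],[0,0,0,0,0,0,1],[0,0,0,0,0,0,1],[0,0,0,0,0,0,1],[0,0,0,0,0,0,1],[0,0,0,0,0,0,1],[0,0,0,0,0,0,1],[0,0,0,0,0,0,1],[0,0,0,0,0,0,1]], force=10)

```text
time_s: 4.32
ee_pos: [0.4637, 0.0529, 0.0198]
eef_rot: [3.141, -0.0, 1.572]
force: [-2.0, -0.6, 6.4]
grip_width: 0.0599
grip_force: 10.0
```

play_rows(commands=[[0,0,-0.01,0,0,0,1],[0,0,-0.02,0,0,0,1],[0,0,-0.025,0,0,0,1],[0,0,-0.025,0,0,0,1],[-0.0159,0.0162,0,0,0,0,1],[-0.0159,0.0162,0,0,0,0,1],[-0.0159,0.0162,0,0,0,0,1],[-0.0159,0.0162,0,0,0,0,1],[-0.0159,0.0162,0,0,0,0,1],[-0.0159,0.0162,0,0,0,0,1],[-0.0159,0.0162,0,0,0,0,1],[-0.0159,0.0162,0,0,0,0,1],[-0.0159,0.0162,0,0,0,0,1],[-0.0159,0.0162,0,0,0,0,1],[0,0,0,0,0,0,1],[0,0,0.02,0,0,0,1],[0,0,0.02,0,0,0,1],[0,0,0,0,0,0,1],[0,0,0,0,0,0,1]])

```text
time_s: 5.9
ee_pos: [0.625, -0.1056, 0.0594]
eef_rot: [-3.14, -0.0, 1.572]
force: [0.5, 1.4, -0.7]
grip_width: 0.0593
grip_force: 10.0
```

play_rows(commands=[[0,0,0.01,0,0,0,1],[0,0,0.008,0,0,0,1],[0,0,0.004,0,0,0,1],[0,0,0.0025,0,0,0,1],[0,0,0,0,0,0,1],[0,0,0,0,0,0,1]])

```text
time_s: 6.4
ee_pos: [0.6257, -0.106, 0.0351]
eef_rot: [3.142, 0.0, 1.572]
force: [-0.0, 0.9, 0.1]
grip_width: 0.0591
grip_force: 10.0
```

play_rows(commands=[[0,0,0.001,0,0,0,1],[0,0,0,0,0,0,1],[0,0,0,0,0,0,1]])

```text
time_s: 6.65
ee_pos: [0.6257, -0.106, 0.0341]
eef_rot: [3.141, 0.0, 1.572]
force: [0.3, -0.5, -0.8]
grip_width: 0.0598
grip_force: 10.0
```

Run:
```python
from h import *
b=ctrl.camera("scene"); cv2.imwrite("pics/s2.png",cv2.resize(b[110:260,150:350],None,fx=4,fy=4)[:600])
w=ctrl.camera("wrist"); cv2.imwrite("pics/w2.png",w)
```

```text
(no output)
```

View pics/s2.png

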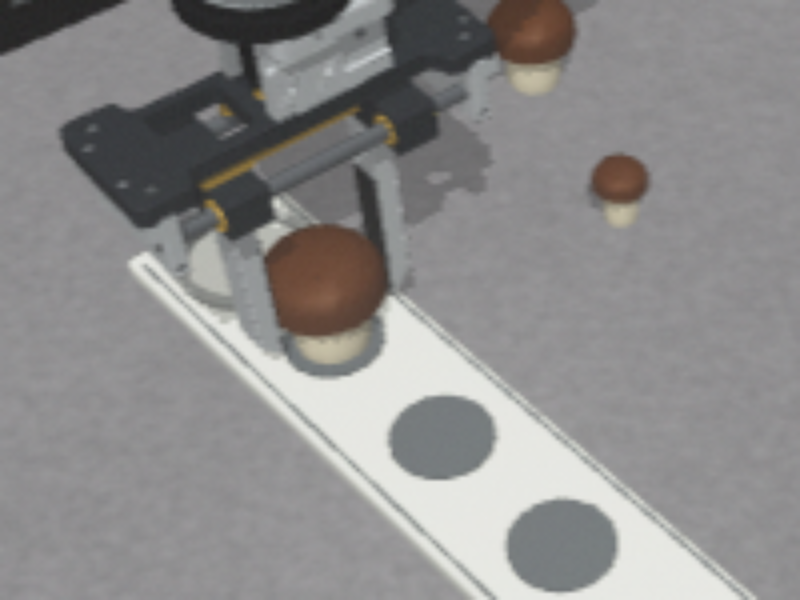

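The giant stands upright on its mark (crop about (330,340), on the disc). I'll release it and go above the large.

play_rows(commands=[[0,0,0,0,0,0,-1],[0,0,0,0,0,0,-1],[0,0,0,0,0,0,-1],[0,0,0,0,0,0,-1],[0,0,-0.015,0,0,0,-1],[0,0,-0.025,0,0,0,-1],[0,0,-0.03,0,0,0,-1],[0,0,-0.01,0,0,0,-1],[-0.011,-0.0206,0,0,0,0,-1],[-0.011,-0.0206,0,0,0,0,-1],[-0.011,-0.0206,0,0,0,0,-1],[-0.011,-0.0206,0,0,0,0,-1],[-0.011,-0.0206,0,0,0,0,-1],[-0.011,-0.0206,0,0,0,0,-1],[-0.011,-0.0206,0,0,0,0,-1],[-0.011,-0.0206,0,0,0,0,-1],[-0.011,-0.0206,0,0,0,0,-1],[-0.011,-0.0206,0,0,0,0,-1],[0,0,0,0,0,0,-1],[0,0,0,0,0,0,-1]])

```text
time_s: 8.42
ee_pos: [0.4194, -0.2166, 0.114]
eef_rot: [3.141, 0.0, 1.57]
force: [0.1, -0.1, 0.8]
grip_width: 0.0936
grip_force: 0.0
```

Run:
```python
from h import *
print(ctrl.get_obs()["ee_pos"]); m=ctrl.camera_model("wrist")
w=ctrl.camera("wrist"); cv2.imwrite("pics/w3.png",w)
R=cv2.Rodrigues(m["rvec"])[0]
def proj(p):
    c=R@np.array(p)+m["tvec"]; th=np.arctan2(np.hypot(*c[:2]),c[2]); return np.array([m["cx"],m["cy"]])+m["fx"]*th*c[:2]/np.hypot(*c[:2])
for n,p in(("large",(.42,-.2155,.035)),("giant",(.6257,-.106,.055)),("small",(.455,-.095,.026))):
    uv=proj(p); c=blob(brown(w),uv)[2]; print(n,uv.round(),cv2.contourArea(c),wfit(c,p[2]))
```

```text
[ 0.41942589 -0.21655985  0.11400834]
large [319. 206.] 2368.0 (array([ 0.4191, -0.2161]), array([0.0481, 0.0502]))
giant [543.  96.] 2507.0 (array([ 0.6256, -0.1057]), array([0.0572, 0.0699]))
small [361.  67.] 798.0 (array([ 0.4543, -0.0939]), array([0.0276, 0.0284]))
```

play_rows(commands=[[0.001,0,0.025,0,0,0,-1],[0,0,0.025,0,0,0,-1],[0,0,0.025,0,0,0,-1],[0,0,0.015,0,0,0,-1],[0,0,0.0095,0,0,0,-1],[0,0,0,0,0,0,-1],[0,0,0,0,0,0,1],[0,0,0,0,0,0,1],[0,0,0,0,0,0,1],[0,0,0,0,0,0,1],[0,0,0,0,0,0,1],[0,0,0,0,0,0,1],[0,0,0,0,0,0,1],[0,0,0,0,0,0,1],[0,0,0,0,0,0,1]])

```text
time_s: 9.72
ee_pos: [0.4198, -0.2152, 0.0146]
eef_rot: [3.141, 0.0, 1.572]
force: [-0.6, 0.9, 3.1]
grip_width: 0.0496
grip_force: 10.0
```

play_rows(commands=[[0,0,-0.01,0,0,0,1],[0,0,-0.025,0,0,0,1],[0,0,-0.03,0,0,0,1],[0,0,-0.03,0,0,0,1],[0.0194,0.0202,0,0,0,0,1],[0.0194,0.0202,0,0,0,0,1],[0.0194,0.0202,0,0,0,0,1],[0.0194,0.0202,0,0,0,0,1],[0.0194,0.0202,0,0,0,0,1],[0.0194,0.0202,0,0,0,0,1],[0.0194,0.0202,0,0,0,0,1],[0.0194,0.0202,0,0,0,0,1],[0.0194,0.0202,0,0,0,0,1],[0.0194,0.0202,0,0,0,0,1],[0,0,0,0,0,0,1],[0,0,0.025,0,0,0,1],[0,0,0.025,0,0,0,1],[0,0,0,0,0,0,1],[0,0,0,0,0,0,1]])

```text
time_s: 11.3
ee_pos: [0.6209, -0.0211, 0.0594]
eef_rot: [-3.139, -0.0, 1.572]
force: [0.2, 0.3, 0.1]
grip_width: 0.0492
grip_force: 10.0
```

play_rows(commands=[[0,0,0.012,0,0,0,1],[0,0,0.01,0,0,0,1],[0,0,0.005,0,0,0,1],[0,0,0.003,0,0,0,1],[0,0,0,0,0,0,1],[0,0,0,0,0,0,1]])

```text
time_s: 11.8
ee_pos: [0.6217, -0.021, 0.0297]
eef_rot: [3.141, 0.0, 1.572]
force: [-0.1, 0.6, -0.4]
grip_width: 0.0491
grip_force: 10.0
```

play_rows(commands=[[0,0,0.001,0,0,0,1],[0,0,0,0,0,0,1],[0,0,0,0,0,0,-1],[0,0,0,0,0,0,-1],[0,0,0,0,0,0,-1],[0,0,0,0,0,0,-1],[0,0,0,0,0,0,-1],[0,0,-0.015,0,0,0,-1],[0,0,-0.03,0,0,0,-1],[0,0,-0.035,0,0,0,-1],[-0.0092,-0.0209,0,0,0,0,-1],[-0.0092,-0.0209,0,0,0,0,-1],[-0.0092,-0.0209,0,0,0,0,-1],[-0.0092,-0.0209,0,0,0,0,-1],[-0.0092,-0.0209,0,0,0,0,-1],[-0.0092,-0.0209,0,0,0,0,-1],[-0.0092,-0.0209,0,0,0,0,-1],[-0.0092,-0.0209,0,0,0,0,-1],[0,0,0,0,0,0,-1],[0,0,0,0,0,0,-1]])

```text
time_s: 13.47
ee_pos: [0.4543, -0.0951, 0.1089]
eef_rot: [3.141, 0.0, 1.571]
force: [-0.1, -0.9, 0.5]
grip_width: 0.0943
grip_force: 0.0
```

Run:
```python
from h import *
print(ctrl.get_obs()["ee_pos"]); m=ctrl.camera_model("wrist")
w=ctrl.camera("wrist"); cv2.imwrite("pics/w4.png",w)
R=cv2.Rodrigues(m["rvec"])[0]
def proj(p):
    c=R@np.array(p)+m["tvec"]; th=np.arctan2(np.hypot(*c[:2]),c[2]); return np.array([m["cx"],m["cy"]])+m["fx"]*th*c[:2]/np.hypot(*c[:2])
for n,p in(("large",(.6217,-.021,.05)),("small",(.4545,-.0945,.026))):
    uv=proj(p); c=blob(brown(w),uv)[2]; print(n,uv.round(),cv2.contourArea(c),wfit(c,p[2]))
```

```text
[ 0.45429937 -0.09507246  0.10889353]
large [510. 132.] 1999.5 (array([ 0.6215, -0.0211]), array([0.0469, 0.0549]))
small [319. 205.] 769.5 (array([ 0.4541, -0.0948]), array([0.0276, 0.0292]))
```

View pics/w4.png

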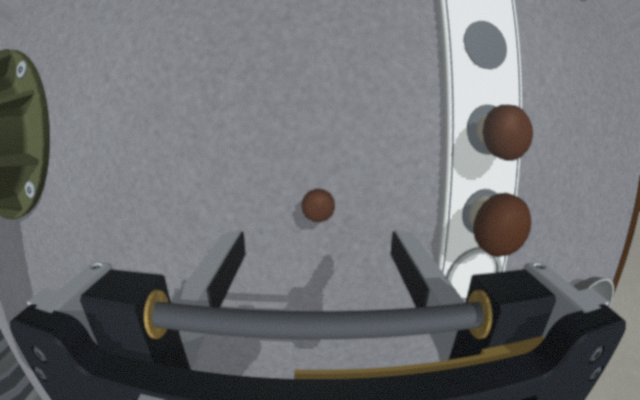

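The wrist view shows the large standing at (507,132), the giant at (503,224), and the small centred between the fingers at (318,205). Next I descend and grasp the small.

play_rows(commands=[[0,0,0.025,0,0,0,-1],[0,0,0.025,0,0,0,-1],[0,0,0.025,0,0,0,-1],[0,0,0.016,0,0,0,-1],[0,0,0.01,0,0,0,-1],[0,0,0,0,0,0,-1],[0,0,0,0,0,0,1],[0,0,0,0,0,0,1],[0,0,0,0,0,0,1],[0,0,0,0,0,0,1],[0,0,0,0,0,0,1],[0,0,0,0,0,0,1],[0,0,0,0,0,0,1],[0,0,0,0,0,0,1],[0,0,0,0,0,0,1],[0,0,0,0,0,0,1],[0,0,0,0,0,0,1]], force=8)

```text
time_s: 14.93
ee_pos: [0.4544, -0.0947, 0.0074]
eef_rot: [-3.142, 0.0, 1.572]
force: [-0.4, -0.7, 0.4]
grip_width: 0.0295
grip_force: 8.0
```

play_rows(commands=[[0,0,-0.01,0,0,0,1],[0,0,-0.025,0,0,0,1],[0,0,-0.03,0,0,0,1],[0,0,-0.03,0,0,0,1],[0.0203,0.0133,0,0,0,0,1],[0.0203,0.0133,0,0,0,0,1],[0.0203,0.0133,0,0,0,0,1],[0.0203,0.0133,0,0,0,0,1],[0.0203,0.0133,0,0,0,0,1],[0.0203,0.0133,0,0,0,0,1],[0.0203,0.0133,0,0,0,0,1],[0.0203,0.0133,0,0,0,0,1],[0.0203,0.0133,0,0,0,0,1],[0.0203,0.0133,0,0,0,0,1],[0.0203,0.0133,0,0,0,0,1],[0.0203,0.0133,0,0,0,0,1],[0,0,0,0,0,0,1],[0,0,0.025,0,0,0,1],[0,0,0.025,0,0,0,1],[0,0,0,0,0,0,1]])

```text
time_s: 16.6
ee_pos: [0.6113, 0.1484, 0.0484]
eef_rot: [-3.135, 0.001, 1.572]
force: [0.0, -0.9, -0.2]
grip_width: 0.0292
grip_force: 8.0
```

play_rows(commands=[[0,0,0.012,0,0,0,1],[0,0,0.01,0,0,0,1],[0,0,0.005,0,0,0,1],[0,0,0,0,0,0,1],[0,0,0,0,0,0,1]])

```text
time_s: 17.02
ee_pos: [0.6139, 0.149, 0.0259]
eef_rot: [3.141, -0.0, 1.572]
force: [0.3, 0.2, -0.1]
grip_width: 0.029
grip_force: 8.0
```

play_rows(commands=[[-0.0007,0,0.002,0,0,0,1],[0,0,0.0022,0,0,0,1],[0,0,0,0,0,0,1],[0,0,0,0,0,0,1],[0,0,0,0,0,0,-1],[0,0,0,0,0,0,-1],[0,0,0,0,0,0,-1],[0,0,0,0,0,0,-1],[0,0,0,0,0,0,-1],[0,0,-0.015,0,0,0,-1],[0,0,-0.03,0,0,0,-1],[0,0,-0.035,0,0,0,-1],[0.0108,-0.028,0,0,0,0,-1],[0.0108,-0.028,0,0,0,0,-1],[0.0108,-0.028,0,0,0,0,-1],[0.0108,-0.028,0,0,0,0,-1],[0.0108,-0.028,0,0,0,0,-1],[0.0108,-0.028,0,0,0,0,-1],[0,0,0,0,0,0,-1],[0,0,0,0,0,0,-1]])

```text
time_s: 18.68
ee_pos: [0.4451, 0.2135, 0.1018]
eef_rot: [3.141, -0.0, 1.573]
force: [-1.0, -0.4, 0.9]
grip_width: 0.0938
grip_force: 0.0
```

Run:
```python
from h import *
print(ctrl.get_obs()["ee_pos"]); m=ctrl.camera_model("wrist")
w=ctrl.camera("wrist"); cv2.imwrite("pics/w5.png",w)
R=cv2.Rodrigues(m["rvec"])[0]
def proj(p):
    c=R@np.array(p)+m["tvec"]; th=np.arctan2(np.hypot(*c[:2]),c[2]); return np.array([m["cx"],m["cy"]])+m["fx"]*th*c[:2]/np.hypot(*c[:2])
for n,p in(("small",(.6137,.1483,.04)),("medium",(.4447,.2132,.03))):
    uv=proj(p); c=blob(brown(w),uv)[2]; print(n,uv.round(),cv2.contourArea(c),wfit(c,p[2]))
```

```text
[0.44514369 0.21347766 0.10175089]
small [487. 274.] 224.0 (array([0.613 , 0.1547]), array([0.0141, 0.0324]))
medium [318. 210.] 1555.5 (array([0.4447, 0.2128]), array([0.0378, 0.0399]))
```

View pics/w5.png

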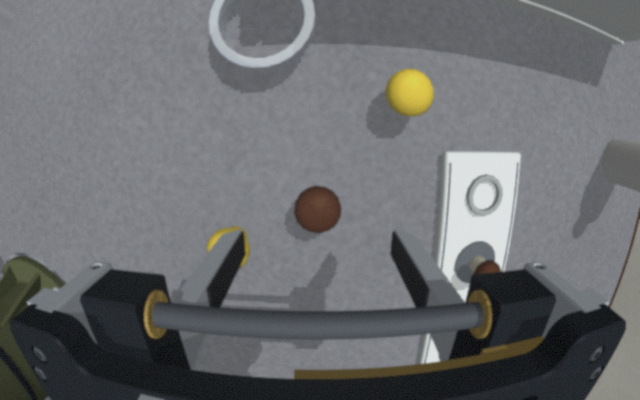

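The medium is at (318,210), centred between the fingers. A yellow decoy at (229,245) is clear of the left finger by about 2 cm. The small is on its mark at (487,270), partly hidden.

play_rows(commands=[[-0.0005,0,0.025,0,0,0,-1],[0,0,0.025,0,0,0,-1],[0,0,0.02,0,0,0,-1],[0,0,0.012,0,0,0,-1],[0,0,0.009,0,0,0,-1],[0,0,0,0,0,0,-1],[0,0,0,0,0,0,1],[0,0,0,0,0,0,1],[0,0,0,0,0,0,1],[0,0,0,0,0,0,1],[0,0,0,0,0,0,1],[0,0,0,0,0,0,1],[0,0,0,0,0,0,1],[0,0,0,0,0,0,1],[0,0,0,0,0,0,1],[0,0,0,0,0,0,1]])

```text
time_s: 20.07
ee_pos: [0.4457, 0.2125, 0.0103]
eef_rot: [3.142, -0.0, 1.572]
force: [-1.4, -0.1, 0.3]
grip_width: 0.0395
grip_force: 8.0
```

play_rows(commands=[[0,0,-0.01,0,0,0,1],[0,0,-0.025,0,0,0,1],[0,0,-0.03,0,0,0,1],[0,0,-0.03,0,0,0,1],[-0.0149,0.0172,0,0,0,0,1],[-0.0149,0.0172,0,0,0,0,1],[-0.0149,0.0172,0,0,0,0,1],[-0.0149,0.0172,0,0,0,0,1],[-0.0149,0.0172,0,0,0,0,1],[-0.0149,0.0172,0,0,0,0,1],[-0.0149,0.0172,0,0,0,0,1],[-0.0149,0.0172,0,0,0,0,1],[-0.0149,0.0172,0,0,0,0,1],[-0.0149,0.0172,0,0,0,0,1],[0,0,0,0,0,0,1],[0,0,0.025,0,0,0,1],[0,0,0.025,0,0,0,1],[0,0,0,0,0,0,1],[0,0,0,0,0,0,1]])

```text
time_s: 21.65
ee_pos: [0.6172, 0.0639, 0.0552]
eef_rot: [-3.14, 0.0, 1.572]
force: [0.2, -0.7, 0.9]
grip_width: 0.0395
grip_force: 8.0
```

play_rows(commands=[[0,0,0.012,0,0,0,1],[0,0,0.01,0,0,0,1],[0,0,0.005,0,0,0,1],[0,0,0,0,0,0,1],[0,0,0,0,0,0,1]])

```text
time_s: 22.07
ee_pos: [0.6178, 0.0637, 0.0282]
eef_rot: [-3.141, -0.0, 1.572]
force: [-0.5, -0.0, -0.6]
grip_width: 0.0395
grip_force: 8.0
```

play_rows(commands=[[0,0,0.002,0,0,0,1],[0,0,0.0018,0,0,0,1],[0,0,0,0,0,0,1],[0,0,0,0,0,0,1],[0,0,0,0,0,0,-1],[0,0,0,0,0,0,-1],[0,0,0,0,0,0,-1],[0,0,0,0,0,0,-1],[0,0,0,0,0,0,-1],[0,0,-0.015,0,0,0,-1],[0,0,-0.03,0,0,0,-1],[0,0,-0.035,0,0,0,-1],[0,-0.03,-0.01,0,0,0,-1],[0,-0.03,-0.01,0,0,0,-1],[0,-0.03,-0.01,0,0,0,-1],[0,-0.03,-0.01,0,0,0,-1],[0,-0.03,-0.01,0,0,0,-1],[0,-0.03,-0.01,0,0,0,-1],[0,-0.03,-0.01,0,0,0,-1],[0,-0.03,0,0,0,0,-1]])

```text
time_s: 23.73
ee_pos: [0.377, 0.0634, 0.1759]
eef_rot: [3.139, -0.0, 1.572]
force: [0.2, -0.1, 1.2]
grip_width: 0.0938
grip_force: 0.0
```

Run:
```python
from h import *
im=ctrl.camera("top");b=ctrl.camera("scene")
cv2.imwrite("pics/top3.png",cv2.resize(im[120:220,200:470],None,fx=2.9,fy=2.9))
cv2.imwrite("pics/s3.png",cv2.resize(b[140:340,170:420],None,fx=3,fy=3))
m=ctrl.camera_model("top"); R=cv2.Rodrigues(m["rvec"])[0]
for n,x,y,z in(("giant",.6254,-.1061,.057),("large",.6214,-.0211,.051),("medium",.6175,.0635,.046),("small",.6134,.148,.041)):
    p=R@np.array([x,y,z])+m["tvec"]; uv=(m["cx"]+m["fx"]*p[0]/p[2],m["cy"]+m["fy"]*p[1]/p[2])
    u,a,c=blob(brown(im),uv); f=fit("top",c,z); print(n,*f,"err",f[0]-[x,y])
```

```text
giant [ 0.6259 -0.1055] [0.0554 0.0571] err [0.0005 0.0006]
large [ 0.6217 -0.0209] [0.0455 0.046 ] err [0.0003 0.0002]
medium [0.618  0.0654] [0.0351 0.0353] err [0.0005 0.0019]
small [0.6145 0.1491] [0.0258 0.0265] err [0.0011 0.0011]
```

View pics/s3.png

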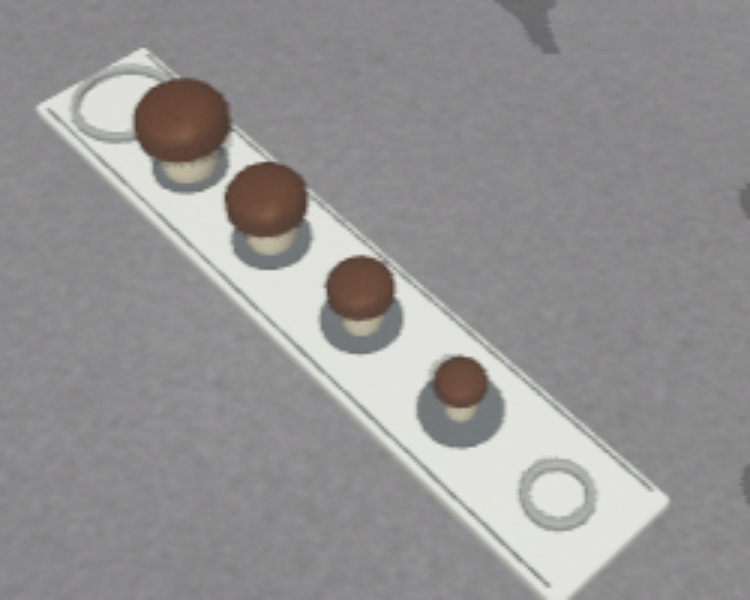

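All four stand upright in order, from the giant by the large ring (crop (185,120)) to the small by the small ring (crop (460,385)). Each is within about 2 mm of its mark's centre.

```bash
python3 -c "
from station import ctrl
print(ctrl.hand_in())"
```

```text
the job is handed in; nothing more can be done
None
```

The job is handed in: all four mushrooms stand upright and released on their marks, in order from the giant by the large ring to the small by the small ring, each measured within about 2 mm of its mark's centre; the hand-in returned no verdict.

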